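# Load the tube carrier into the sample analyser and push its drawer home

### The job

Load the analyser for a run: pick up the aluminium tube carrier (the one with an upright fin), keep it upright, lower it into the nest of the open sample drawer rather than dropping it, so that it sits flat, and fold the steel retainer frame fully down over it. Then push the drawer in, without slamming it, until it clicks home at its detent, and leave everything else on the bench where it stands.

Things in the scene. Friction and masses are not known exactly. Their poses are not given: they have to be found in the camera images.
- carrier: Loose aluminium tube carrier, 0.20 to 0.31 kg, on the bench to the left among clutter: a block 116 long (x), 64 wide (y), 22 high, with one upright lifting fin mid-top, 30 long (x), 12 thick (y), from 22 to 52 above the underside. Its top is bare within 26 mm of its centre along x; beyond that white tube caps stand 5 high. Origin: centre of the underside, z up. Same turned half round.
- analyser: Fixed white bench instrument, 340 deep, 260 wide, 230 high; its front slopes back at 45 degrees above z = 130 and carries a screen. Origin: on the bench below the middle of its front plane. x points into the machine, -x is the way the drawer comes out, z up. The drawer opening is 150 wide, from 45 to 118 above the bench.
- drawer (a joint): Sample drawer, m: 0 = home against its stop, grows as it comes out along the analyser's -x, to 0.195. Friction about 1.5 N. A sprung detent resists with up to 7 N from 12 to 4 mm short of home, then pulls it in; let go before that, it springs back to about 11 mm. A retainer not folded down, or a carrier not down in its nest, strikes the machine above the opening.
- fascia (a point): Centre of the flat outer face of the drawer's front, 156 wide and 88 high, 24 thick (34 to 122 above the bench). Axes as the analyser's (x into the machine). At home the face stands 28 mm in front of the analyser's front plane. The drawer is pushed here.
- nest (a point): Centre of the nest's floor in the drawer, 55 above the bench, 97 behind the fascia's outer face; moves with the drawer; axes as the analyser's. It takes the carrier with its long side along x, with 2 mm to spare all round at the floor; the rim is 12 high and its walls flare outward by 4 mm as guides.
- retainer (a joint): Retainer frame of flat steel bar round an open window, hinged to the drawer beside the nest, rad: 0 = folded flat over the carrier, 2 mm above its block, the fin standing through the window; pi/2 = upright; more = leaning away from the nest. Hinge line along x, 43 to the -y side of the nest's centre, 26 above its floor. Stiff: it stays where left; about 1 N at the bar moves it.
- retainer_bar (a point): Middle of the retainer's free bar, which is parallel to the hinge, 74 mm from it, 119 long, 8 wide, 5 thick; side bars 8 wide join it to the hinge at its ends. A tab in the middle, 34 long, reaches 20 mm beyond this point. Axes: x along the bar, y away from the hinge, z the face that is uppermost when folded down.
- rack: Bystander: plastic rack of tubes with orange caps, 120 x 66 x 50, without a fin. Origin: centre of the underside.
- bottle: Bystander: amber bottle, 60 diameter, 135 high. Origin: centre of the underside.
- tipbox: Bystander: box with a clear lid, 87 x 92 x 73. Origin: centre of the underside.
- pipette: Bystander: pipette lying flat, 241 long, about 25 thick. Origin: on the bench below its middle; x towards its tip.
- pot: Bystander: pale blue lidded pot, 86 diameter, 102 high. Origin: centre of the underside.
- dishes: Bystander: stack of clear dishes, 92 diameter, 58 high. Origin: centre of the underside.
- timer: Bystander: small white timer, 30 x 68 x 60. Origin: centre of the underside.
There are look-alikes about, which are no part of the job. What is shaped like the carrier but purple or turquoise is not meant.

How it is judged:
On the way, in this order (a step that is already met when the one before it is completed fails the run):
1. the carrier is lowered into the nest by the gripper, not dropped (horizontal distance between carrier and nest below 0.012 m and z of carrier in the frame of nest below 0.012 m and contact force between the fingers and carrier above 0.3 N), for 0.04 s.
2. the retainer frame is folded down over the carrier while the drawer is still out (value of joint retainer below 0.1 rad and value of joint drawer above 0.08 m and z of carrier in the frame of nest below 0.004 m), for 0.1 s.
3. the drawer is home (value of joint drawer below 0.003 m), for 0.2 s.
At the end, for the whole second after the job is handed in: The drawer is home at its detent (within 3 mm of its stop), the retainer frame is folded down (within 0.10 rad), the carrier lies flat in the nest (within 8 mm of its centre, 4 mm of its floor, tilted less than 0.06 rad) at rest, and nothing else has been disturbed (value of joint drawer below 0.003 m and value of joint retainer below 0.1 rad and horizontal distance between carrier and nest below 0.008 m and z of carrier in the frame of nest below 0.004 m and angle between carrier's own z axis and vertical below 0.06 rad and linear speed of carrier below 0.02 m/s); the robot touches nothing.
It fails at once if the carrier is tilted by more than 0.5 rad (angle between carrier's own z axis and vertical above 0.5 rad).
It fails at once if the drawer is slammed (moves in faster than 0.5 m/s) (velocity of joint drawer below -0.5 m/s).
It fails at once if a bystander is shifted by more than 30 mm or knocked over (distance of any of rack, bottle, tipbox, pipette, pot, dishes, timer from where it was at the start of the episode above 0.03 m or angle between any of rack, bottle, tipbox, pot, dishes, timer's own z axis and vertical above 0.5 rad).
It also fails if it takes over 61 s, if anything falls off the work surface, if the arm or the gripper's body presses on something with over 40 N, if the wrist force passes 120 N, or if a joint passes its speed limit or range.

### The arm

A 6-joint arm with a two-finger parallel gripper is mounted at the origin on the work surface. World frame = base frame: x ahead of the robot, y to its left, z up, the work surface at z = 0. Lengths are in m, angles in rad, forces in N, time in s.
With the tool pointing down it reaches from about 0.35 to 0.775 m from the base axis. Payload 5.5 kg.
Tool frame: the origin (TCP) lies at the very end of the fingers, on their centre line; the grasp point (between the pads) lies 19 mm behind it (grip_point_offset is the distance from the TCP to the grasp point, in m); z points along the fingers, y is the direction in which the jaws open and shut (so a half turn about z gives the same grasp; the last joint's range is limited). The gripper opens to 85 mm and grips with 20 to 120 N. Pads are 22 mm wide; open, the fingers measure 114 mm over their backs; the gripper's body (76 mm by 85 mm) begins 54 mm behind the grasp point. The pads swing forward as they close: fully open they stand 13 mm farther back than shut.
Start: joints at [-1.336, 0.313, 0.046, 1.304, 0, 1.431], TCP at [0.21, -0.535, 0.231] pointing down, gripper open.
Joint ranges: [-2.76, 2.76], [-0.86, 1.69], [-1.03, 1.26], [-2.2, 2.34], [-1.47, 1.5], [-3.14, 3.14]. Speed limits (rad/s): [2.57, 2.57, 3.14, 3.14, 3.14, 3.14].

### API

Orientations are given as a unit quaternion [w, x, y, z].
In Python, from workcell import * gives the robot as it stands.
- The arm moves only by the shell command python3 -m crank 'ROWS' [OPENING] [FORCE]. ROWS is a JSON object of lists of equal length, an entry for each row: "travel": the shift along the tool's x, y, z in units of 40 mm (1.0 is 40 mm), a list of three; "turn": the turn about the tool's z in rad. In form: {"travel": [[x, y, z], ...], "turn": [turn, ...]}. A call has 1 to 5 rows; each row is the pose to reach, as a shift and turn from the pose commanded when the call began, along the tool's axes at that moment; what a row does not reach only later rows make up. A row lasts 1/12 s, in which the tool goes at most 41.7 mm and 7.16 degrees, less where a joint would pass 70% of its speed; a pose out of reach is approached as far as the arm can. A call with a gripper value outside its range is refused whole. OPENING is the finger opening in mm, from 0 to 85.4, set as the call begins (- or left out, the last holds). The fingers move at their own pace and stop on an object; FORCE is the grip in N (left out, the last holds). Time passes only in rows, so rows that repeat a pose let the fingers close. It gives the time, the measured TCP pose, the force and the opening at its end, in the units of the state.
- get_state(): the state, without advancing time (a new reading comes with each control period).
- read_camera(name): name is "scene" or "top" or "wrist"; returns a dict with "image" (420x560x3 uint8, red, green, blue), "K" (3x3 intrinsics, pixels), "R" (3x3) and "t" (3): a world point X has camera coordinates R X + t. Camera axes: x right, y down, z forward; pixel columns grow to the right and rows downward; lengths in m; the calibration is good to about 2 mm. A picture is of the moment at which its call begins. There is no depth.
- hand_in(): hands the job in, once; it reports no verdict.
The state is a dict: "clock": time; "joint_pos": joint angles; "qvel": joint speeds; "tau": joint torques, N m; "tcp_pos": TCP position; "orientation": TCP orientation; "wrist_force": force on the tool from outside, world axes, zero at the start; "ft_torque": the same for the moment, N m; "finger_gap": finger opening in m.
Only numpy, scipy, OpenCV 4.12 (cv2) and the standard library are available. Lean on these libraries where they do the work, as an engineer would, in place of code of your own. Each camera call takes 0.05 s, during which the arm holds its last target. There are 200 camera calls.

## Working session

There is one attempt and no reset: what is moved stays moved. The work goes in short steps, Python scripts to look and compute and a shell command to move; the robot and the scene stay as the last step left them, time stands still between calls to the robot, and variables do not carry over. Pictures are saved under pics/ and viewed, about 8 in all and at most 12, crops included, and the job is handed in when it is done.

```bash
mkdir -p pics; python3 - <<'E'
from workcell import *
import cv2,numpy as np
for n in ["scene","top"]:
    c=read_camera(n); cv2.imwrite(f"pics/{n}0.png",c["image"][:,:,::-1])
    np.savez(f"pics/{n}0.npz",**{k:c[k] for k in("K","R","t")})
    print(n,c["K"].tolist(),np.round(c["R"],4).tolist(),np.round(c["t"],4).tolist())
s=get_state(); print(s)
E
```

```text
scene [[451.7579760394703, 0.0, 273.5170591396696], [0.0, 451.7579760394703, 211.88050788750016], [0.0, 0.0, 1.0]] [[-0.3523, 0.9359, 0.0004], [0.5994, 0.226, -0.7679], [-0.7188, -0.2703, -0.6406]] [0.1376, -0.2713, 1.5505]
top [[455.82442526147804, 0.0, 282.4907696988651], [0.0, 455.82442526147804, 212.02961159424464], [0.0, 0.0, 1.0]] [[0.0271, -0.9994, 0.0213], [-0.9973, -0.0285, -0.0684], [0.0689, -0.0194, -0.9974]] [0.0349, 0.5234, 1.1129]
{'clock': 0.1, 'joint_pos': array([-1.33561517e+00,  3.13915049e-01,  4.51122896e-02,  1.30360903e+00,
        1.49120338e-05,  1.43120082e+00]), 'qvel': array([-0.00094587, -0.00260325,  0.0027178 , -0.00015637,  0.00068802,
       -0.00120733]), 'tau': array([ 2.23448966e-03, -4.81726849e+01,  2.99244243e+01,  1.28367869e-02,
       -1.52795342e-04, -1.17711153e-05]), 'tcp_pos': array([ 0.21037928, -0.53464922,  0.23051194]), 'orientation': array([-8.07165934e-04,  9.82493803e-01,  1.86293518e-01, -3.11416047e-05]), 'wrist_force': array([ 0.28758869, -0.0409127 ,  0.35121375]), 'ft_torque': array([ 0.03437396, -0.00479781,  0.02943658]), 'finger_gap': 0.08514719062455209}
```

View pics/scene0.png

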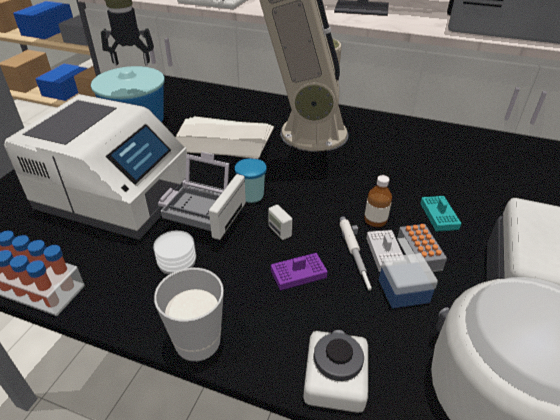

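View pics/top0.png

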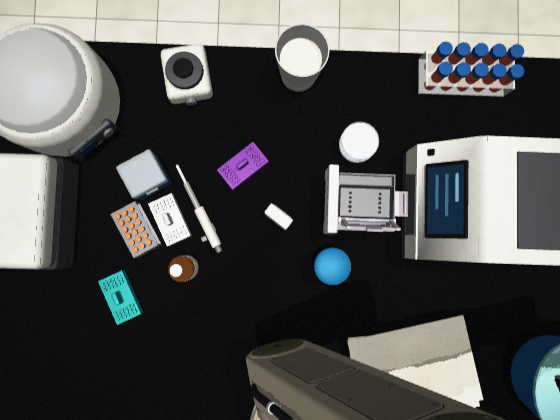

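Three carrier-shaped things stand in the top image: purple (243,165), turquoise (120,297) and white/grey metal (168,218), beside the orange-capped rack (133,230). Only the one at (168,218) is neither purple nor turquoise and has a fin. I'll confirm it in an enlarged crop, with the drawer next to it.

```bash
python3 - <<'E'
import cv2,numpy as np
t=cv2.imread("pics/top0.png");s=cv2.imread("pics/scene0.png")
def cr(im,x,y,w,h,f): return cv2.resize(im[y:y+h,x:x+w],(w*f,h*f),interpolation=cv2.INTER_CUBIC)
a=np.hstack([cr(t,130,180,80,75,5),cr(t,320,155,100,94,4)[:375]])
b=np.hstack([cr(s,360,210,100,56,4),cr(s,145,145,133,75,3)[:224,:400]])
b=b[:224];
o=np.vstack([a,b]);print(o.shape);cv2.imwrite("pics/m1.png",o)
E
```

```text
Traceback (most recent call last):
ValueError: all the input array dimensions except for the concatenation axis must match exactly, but along dimension 1, the array at index 0 has size 800 and the array at index 1 has size 799
```

```bash
python3 - <<'E'
import cv2,numpy as np
t=cv2.imread("pics/top0.png");s=cv2.imread("pics/scene0.png")
def cr(im,x,y,w,h,f): return cv2.resize(im[y:y+h,x:x+w],(w*f,h*f),interpolation=cv2.INTER_CUBIC)
a=np.hstack([cr(t,130,180,80,75,5),cr(t,320,155,100,94,4)[:375]])
b=np.hstack([cr(s,360,210,100,56,4),cr(s,145,145,134,75,3)[:224,:400]])
cv2.imwrite("pics/m1.png",np.vstack([a,b]))
E
```

```text
(no output)
```

View pics/m1.png

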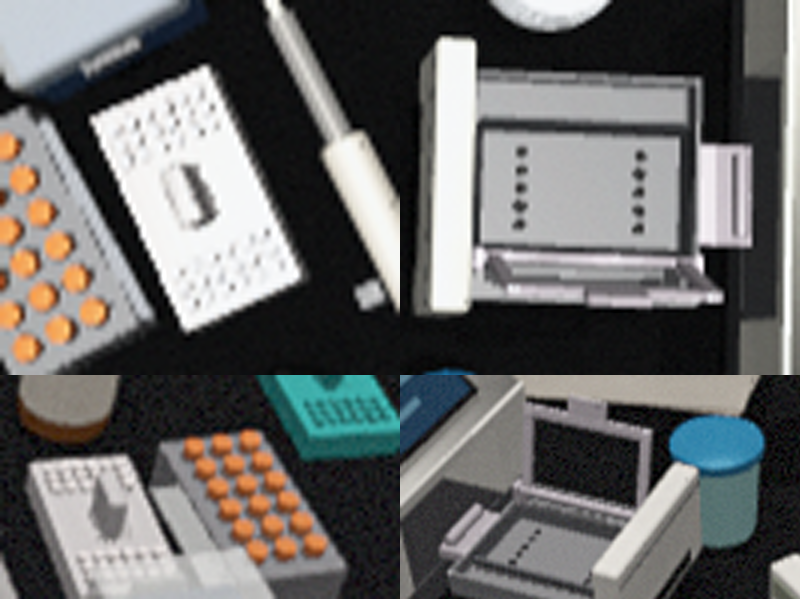

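The crop confirms it: the white/grey metal block at (168,218) has a fin, white caps and a bare middle, so it is the carrier. The retainer stands roughly upright on the robot's side of the drawer. Next I compute poses.

```bash
cat > h.py <<'E'
import numpy as np
def ray(c,uv,z):
    K,R,t=c["K"],c["R"],c["t"]
    d=R.T@np.linalg.solve(K,[uv[0],uv[1],1.]); o=-R.T@t
    return o+d*(z-o[2])/d[2]
def proj(c,X):
    p=c["K"]@(c["R"]@np.asarray(X)+c["t"]); return p[:2]/p[2]
E
python3 - <<'E'
from h import *
T=np.load("pics/top0.npz");S=np.load("pics/scene0.npz")
print("cam",-T["R"].T@T["t"])
a=lambda u,v:((u+.5)/5-.5+130,(v+.5)/5-.5+180)
b=lambda u,v:((u-400+.5)/4-.5+320,(v+.5)/4-.5+155)
P=np.array([ray(T,a(*p),.022) for p in[(92,118),(210,67),(302,278),(188,330)]])
print(P,P.mean(0)); d=(P[3]-P[0]+P[2]-P[1]);print("long",np.linalg.norm(d)/2,"yaw",np.arctan2(d[1],d[0]),"wid",np.linalg.norm(P[1]-P[0]),np.linalg.norm(P[2]-P[3]))
print("fin top",ray(T,a(178,196),.052))
print("fascia top outer/inner")
for p in[(440,38),(476,40),(474,310),(433,308)]: print(b(*p),ray(T,b(*p),.122))
print("nest rim inner?")
for p in[(478,122),(692,135),(687,250),(474,244)]: print(ray(T,b(*p),.067))
# objects coarse
for n,uv,z in[("rack",(133,230),.05),("bottle",(181,268),.135),("tip",(143,174),.073),("pot",(332,266),.102),("dishes",(359,141),.058),("timer",(279,216),.06),("pip a",(178,167),.012),("pip b",(218,248),.012),("purple",(243,165),.03),("analyser front",(405,260),.13)]: print(n,ray(T,uv,z).round(3))
# scene: retainer pts
c=lambda u,v:((u-400+.5)/3-.5+145,(v-375+.5)/3-.5+145)
print("ret tops px scene",c(525,405),c(650,435),"bottom",c(515,487),c(640,513))
E
```

```text
cam [0.44430669 0.07143829 1.14506359]
[[0.53420966 0.38066935 0.022     ]
 [0.56108927 0.32407519 0.022     ]
 [0.45852833 0.27468403 0.022     ]
 [0.43162783 0.32913376 0.022     ]] [0.49636377 0.32714058 0.022     ]
long 0.11431291207125864 yaw -2.684379216579087 wid 0.06265310633441062 0.060732277632564585
fin top [0.49562735 0.3298283  0.052     ]
fascia top outer/inner
(329.625, 164.125) [ 0.62708678 -0.05257448  0.122     ]
(338.625, 164.625) [ 0.62657165 -0.07308955  0.122     ]
(338.125, 232.125) [ 0.47327886 -0.07482071  0.122     ]
(327.875, 231.625) [ 0.47376407 -0.05169738  0.122     ]
nest rim inner?
[ 0.58700858 -0.08297722  0.067     ]
[ 0.58301268 -0.21141134  0.067     ]
[ 0.51404129 -0.20914193  0.067     ]
[ 0.51401012 -0.08195     0.067     ]
rack [0.467 0.405 0.05 ]
bottle [0.385 0.271 0.135]
tip [0.599 0.382 0.073]
pot [ 0.396 -0.065  0.102]
dishes [ 0.697 -0.131  0.058]
timer [0.51  0.058 0.06 ]
pip a [0.628 0.313 0.012]
pip b [0.429 0.206 0.012]
purple [0.635 0.15  0.03 ]
analyser front [ 0.415 -0.224  0.13 ]
ret tops px scene (186.33333333333334, 154.66666666666666) (228.0, 164.66666666666666) bottom (183.0, 182.0) (224.66666666666669, 190.66666666666666)
```

```bash
python3 - <<'E'
from h import *
T=np.load("pics/top0.npz");S=np.load("pics/scene0.npz")
n=np.array([.550,-.149,.055])
for th in[1.4,1.57,1.7,1.8,1.9,2.0,2.1]:
    f=lambda r,y:n+[-.043+r*np.cos(th),y,.026+r*np.sin(th)]
    print(th,"S corners",proj(S,f(.078,-.0595)).round(1),proj(S,f(.078,.0595)).round(1),"S tab top",proj(S,f(.094,0)).round(1),"hinge",proj(S,f(0,-.0595)).round(1),proj(S,f(0,.0595)).round(1),"T tab",proj(T,f(.094,0)).round(1),"T bar",proj(T,f(.078,-.0595)).round(1))
m=lambda u,v:((u-400+.5)/3-.5+145,(v-375+.5)/3-.5+145)
b=lambda u,v:((u-400+.5)/4-.5+320,(v+.5)/4-.5+155)
print("obs S",m(525,403),m(650,432),"tab",m(590,400),"T tab",b(635,303),"T bar",b(722,300))
E
```

```text
1.4 S corners [177.4 160.9] [220.4 170.4] S tab top [197.4 160.8] hinge [183.9 182.8] [224.9 192.5] T tab [376.4 209.3] T bar [401.9 211.9]
1.57 S corners [180.  157.8] [222.7 167.2] S tab top [200.4 157. ] hinge [183.9 182.8] [224.9 192.5] T tab [376.5 216.7] T bar [402.  217.9]
1.7 S corners [182. 156.] [224.5 165.2] S tab top [202.7 154.7] hinge [183.9 182.8] [224.9 192.5] T tab [376.3 222.4] T bar [401.9 222.5]
1.8 S corners [183.6 154.9] [225.8 164.1] S tab top [204.5 153.4] hinge [183.9 182.8] [224.9 192.5] T tab [376.1 226.7] T bar [401.7 226.1]
1.9 S corners [185.1 154.1] [227.2 163.2] S tab top [206.2 152.5] hinge [183.9 182.8] [224.9 192.5] T tab [375.8 231. ] T bar [401.4 229.6]
2.0 S corners [186.7 153.7] [228.5 162.7] S tab top [207.9 151.9] hinge [183.9 182.8] [224.9 192.5] T tab [375.4 235.1] T bar [401.  232.9]
2.1 S corners [188.1 153.5] [229.7 162.5] S tab top [209.6 151.7] hinge [183.9 182.8] [224.9 192.5] T tab [374.9 239. ] T bar [400.5 236.1]
obs S (186.33333333333334, 154.0) (228.0, 163.66666666666666) tab (208.0, 153.0) T tab (378.375, 230.375) T bar (400.125, 229.625)
```

Retainer angle is about 1.9 rad, leaning away from the nest, so there is room for the gripper body. I turn first, because the last joint would otherwise pass its range, then travel.

```bash
Z='[0,0,0],[0,0,0],[0,0,0],[0,0,0],[0,0,0]'
for i in 1 2 3 4 5; do python3 -m crank '{"travel":[[0,0,0],[0,0,0],[0,0,0],[0,0,0],[0,0,0]],"turn":[-0.12,-0.24,-0.36,-0.48,-0.6]}' >/dev/null; done
python3 -m crank '{"travel":[[0,0,0],[0,0,0],[0,0,0]],"turn":[-0.12,-0.22,-0.22]}'; python3 -c "
from workcell import *
print(get_state()['joint_pos'])"
```

```text
clock: 2.43
tcp_pos: [0.2104, -0.5348, 0.2308]
orientation: [-0.0, -0.226, 0.974, 0.001]
wrist_force: [-0.5, -0.2, -0.2]
finger_gap: 0.0853
[-1.33562215e+00  3.13659327e-01  4.54673535e-02  1.30360708e+00
  1.56534919e-06 -1.79120489e+00]
```

```bash
for i in 1 2 3 4 5; do python3 -m crank '{"travel":[[-0.64,0.65,-0.04],[-1.27,1.3,-0.08],[-1.91,1.94,-0.12],[-2.54,2.59,-0.16],[-3.18,3.24,-0.2]],"turn":[0,0,0,0,0]}' |sed -n 2p; done
python3 -m crank '{"travel":[[0,0,0],[0,0,0]],"turn":[0,0]}'
python3 - <<'E'
from workcell import *
import cv2,numpy as np
c=read_camera("wrist"); cv2.imwrite("pics/w1.png",c["image"][:,:,::-1])
np.savez("pics/w1.npz",**{k:c[k] for k in("K","R","t")}); print(c["K"][0],np.round(c["R"],3),-c["R"].T@c["t"],get_state()["joint_pos"])
E
```

```text
tcp_pos: [0.2681, -0.3612, 0.239]
tcp_pos: [0.3257, -0.189, 0.2473]
tcp_pos: [0.3833, -0.0167, 0.2554]
tcp_pos: [0.4409, 0.1557, 0.2632]
tcp_pos: [0.4986, 0.3277, 0.2709]
clock: 4.68
tcp_pos: [0.4984, 0.3274, 0.2697]
orientation: [-0.001, -0.225, 0.974, -0.0]
wrist_force: [-0.1, 0.3, -0.4]
finger_gap: 0.0855
[308.6072262    0.         280.35061386] [[-0.438  0.899 -0.   ]
 [ 0.856  0.417  0.305]
 [ 0.275  0.134 -0.952]] [0.42687393 0.29253106 0.412839  ] [ 4.45224522e-01  3.50098435e-01  1.92541078e-01  1.41534274e+00
 -4.04760817e-04 -7.36216009e-03]
```

View pics/w1.png

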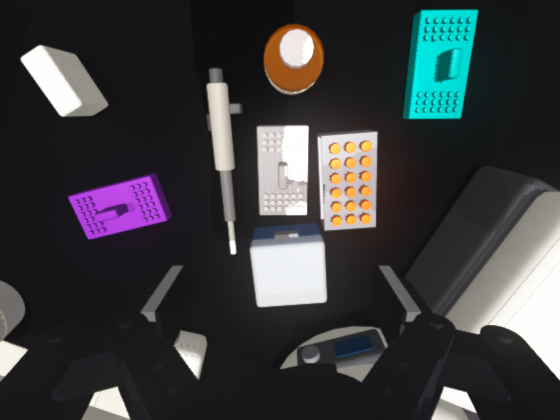

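```bash
python3 - <<'E'
from h import *
import cv2
W=np.load("pics/w1.npz");T=np.load("pics/top0.npz")
P=np.array([ray(W,p,.022) for p in[(257,126),(307,125),(308,215),(259,216)]])
print(P.round(4),P.mean(0)); d=P[1]-P[2]+P[0]-P[3]; print(np.linalg.norm(d)/2,np.linalg.norm(P[0]-P[1]),np.linalg.norm(P[2]-P[3]),"yaw",np.arctan2(d[1],d[0]))
im=cv2.imread("pics/w1.png"); o=cv2.resize(im[115:230,240:330],None,fx=5,fy=5,interpolation=cv2.INTER_CUBIC); cv2.imwrite("pics/w1c.png",o)
E
```

```text
[[0.4569 0.2752 0.022 ]
 [0.429  0.3298 0.022 ]
 [0.5318 0.3847 0.022 ]
 [0.5618 0.3263 0.022 ]] [0.49485631 0.32901562 0.022     ]
0.11662381892115355 0.06123646003410814 0.0656680128651437 yaw -2.6694775744389414
```

View pics/w1c.png

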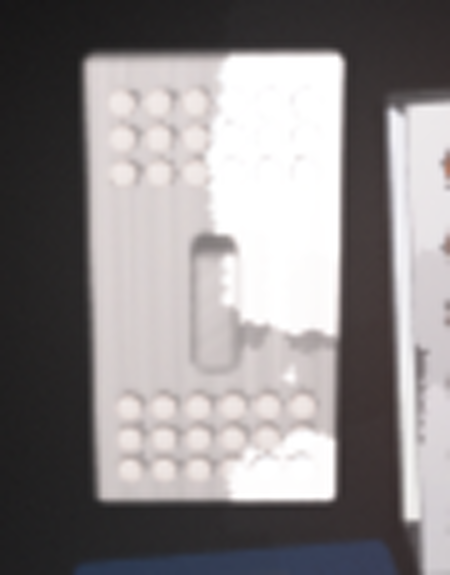

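The carrier's corners in the crop are (85,55), (343,52), (337,498) and (97,500), with the fin at (192–238, 240–372). The rack stands close on the right, so I'll go down with the fingers partly closed.

```bash
python3 - <<'E'
from h import *
W=np.load("pics/w1.npz")
a=lambda u,v:((u+.5)/5-.5+240,(v+.5)/5-.5+115)
P=np.array([ray(W,a(*p),.022) for p in[(85,55),(343,52),(337,499),(97,500)]])
c=P.mean(0);d=P[1]-P[2]+P[0]-P[3];yaw=np.arctan2(d[1],d[0]);print(c,np.linalg.norm(d)/2,"yaw",yaw)
print("fin mid lateral top",ray(W,a(215,310),.052), ray(W,a(215,255),.052))
yt=3.598; x=np.array([np.cos(yt),np.sin(yt)]);y=np.array([np.sin(yt),-np.cos(yt)])
D=c[:2]-[.4984,.3274]; print("d tool units",D@x/.04,D@y/.04,"turn",-(yaw+2*np.pi-yt))
E
```

```text
[0.49414917 0.32857944 0.022     ] 0.11542823883937978 yaw -2.6792871950908603
fin mid lateral top [0.49413066 0.32819045 0.052     ] [0.48232397 0.32240692 0.052     ]
d tool units 0.08239776803096054 0.07330402661706142 turn -0.005898112088726037
```

```bash
python3 -m crank '{"travel":[[0.08,0.07,0.5],[0.08,0.07,1.3],[0.08,0.07,2.1],[0.08,0.07,2.9],[0.08,0.07,3.5]],"turn":[0,0,0,0,0]}' 40 30|sed -n 2p
python3 -m crank '{"travel":[[0,0,0.7],[0,0,1.4],[0,0,1.9],[0,0,2.2],[0,0,2.4]],"turn":[0,0,0,0,0]}'
python3 -m crank '{"travel":[[0,0,0.1],[0,0,0.17],[0,0,0.17]],"turn":[0,0,0]}'
```

```text
tcp_pos: [0.4931, 0.3248, 0.1293]
clock: 5.57
tcp_pos: [0.4931, 0.3248, 0.0338]
orientation: [-0.001, -0.223, 0.975, -0.0]
wrist_force: [0.4, -0.8, -0.6]
finger_gap: 0.04
clock: 5.82
tcp_pos: [0.4948, 0.3267, 0.029]
orientation: [0.0, -0.224, 0.975, 0.0]
wrist_force: [-0.2, 0.3, 0.6]
finger_gap: 0.04
```

```bash
python3 -m crank '{"travel":[[0,0,0.03],[0,0,0.05],[0,0,0.05],[0,0,0.05],[0,0,0.05]],"turn":[0,0,0,0,0]}' 0 50
python3 -m crank '{"travel":[[0,0,0],[0,0,0],[0,0,-0.1],[0,0,-0.3],[0,0,-0.6]],"turn":[0,0,0,0,0]}'
python3 -m crank '{"travel":[[0,0,-0.5],[0,0,-1.1],[0,0,-1.8],[0,0,-2.5],[0,0,-3.2]],"turn":[0,0,0,0,0]}'
python3 -m crank '{"travel":[[0,0,-0.5],[0,0,-0.8],[0,0,-0.8]],"turn":[0,0,0]}'; python3 -c "
from workcell import *
print(get_state()['joint_pos'])"
```

```text
clock: 6.23
tcp_pos: [0.4952, 0.3274, 0.0274]
orientation: [0.001, -0.225, 0.974, 0.0]
wrist_force: [0.4, 0.1, 5.2]
finger_gap: 0.0112
clock: 6.65
tcp_pos: [0.4928, 0.3262, 0.0492]
orientation: [-0.002, -0.225, 0.974, -0.001]
wrist_force: [0.3, -0.3, -2.8]
finger_gap: 0.0112
clock: 7.07
tcp_pos: [0.4936, 0.3266, 0.1794]
orientation: [-0.001, -0.225, 0.974, -0.0]
wrist_force: [0.7, 0.8, -2.9]
finger_gap: 0.0111
clock: 7.32
tcp_pos: [0.4956, 0.3276, 0.2139]
orientation: [0.002, -0.225, 0.974, 0.0]
wrist_force: [-0.3, -0.2, -3.0]
finger_gap: 0.0112
[ 4.49113776e-01  3.51503299e-01  5.75484373e-02  1.27207384e+00
 -1.38514459e-04 -4.15003350e-03]
```

```bash
for i in 1 2 3; do python3 -m crank '{"travel":[[0,0,-0.06],[0,0,-0.12],[0,0,-0.18],[0,0,-0.24],[0,0,-0.3]],"turn":[0.11,0.22,0.33,0.44,0.55]}'|sed -n 2p; done
python3 -m crank '{"travel":[[0,0,0],[0,0,0],[0,0,0],[0,0,0],[0,0,0]],"turn":[0.1,0.2,0.3,0.377,0.377]}'; python3 -c "
from workcell import *
s=get_state();print(s['joint_pos'],s['orientation'])"
```

```text
tcp_pos: [0.4935, 0.3266, 0.2208]
tcp_pos: [0.4935, 0.3266, 0.2328]
tcp_pos: [0.4936, 0.3266, 0.2448]
clock: 8.98
tcp_pos: [0.4936, 0.3267, 0.2448]
orientation: [-0.0, 0.709, 0.705, -0.001]
wrist_force: [0.0, -0.0, -2.9]
finger_gap: 0.0109
[ 4.49071690e-01  3.46594959e-01  1.25883742e-01  1.35322766e+00
 -8.68075563e-05  2.02466938e+00] [-4.73985711e-04  7.08801357e-01  7.05406383e-01 -1.49870673e-03]
```

```bash
python3 -m crank '{"travel":[[-0.5,0.06,0],[-1.3,0.16,0],[-2.2,0.27,0],[-3.1,0.38,0],[-3.96,0.49,0]],"turn":[0,0,0,0,0]}'|sed -n 2p
python3 -m crank '{"travel":[[-0.8,0.1,0],[-1.6,0.2,0],[-2.4,0.3,0],[-3.2,0.39,0],[-3.96,0.49,0]],"turn":[0,0,0,0,0]}'|sed -n 2p
python3 -m crank '{"travel":[[-0.8,0.1,0],[-1.6,0.2,0],[-2.4,0.3,0],[-3.3,0.4,0],[-3.96,0.49,0]],"turn":[0,0,0,0,0]}'|sed -n 2p
python3 -m crank '{"travel":[[0,0,0],[0,0,0],[0,0,0]],"turn":[0,0,0]}'
python3 - <<'E'
from workcell import *
import cv2,numpy as np
for n in("wrist","top"):
    c=read_camera(n); cv2.imwrite(f"pics/{n}2.png",c["image"][:,:,::-1])
    np.savez(f"pics/{n}2.npz",**{k:c[k] for k in("K","R","t")})
s=get_state();print(s['orientation'],s['tcp_pos'])
t=cv2.imread("pics/top2.png");w=cv2.imread("pics/wrist2.png")
o=np.hstack([cv2.resize(w[150:420,160:400],None,fx=1.85,fy=1.85,interpolation=2),cv2.resize(t[150:250,310:410],(350,350),interpolation=2).repeat(1,0) if 0 else np.pad(cv2.resize(t[150:250,315:405],(350,389),interpolation=2),((0,500-389-1+0),(0,0),(0,0)))[:500]])if 0 else w
cv2.imwrite("pics/v2.png",o)
E
```

```text
tcp_pos: [0.5128, 0.1671, 0.2454]
tcp_pos: [0.532, 0.0085, 0.2456]
tcp_pos: [0.5513, -0.1509, 0.2454]
clock: 10.48
tcp_pos: [0.5511, -0.1479, 0.2456]
orientation: [-0.001, 0.708, 0.706, -0.0]
wrist_force: [-0.2, 0.7, -3.4]
finger_gap: 0.0112
[-5.72219532e-04  7.07455501e-01  7.06757647e-01 -1.22971787e-04] [ 0.55143741 -0.14716276  0.24609674]
```

View pics/v2.png

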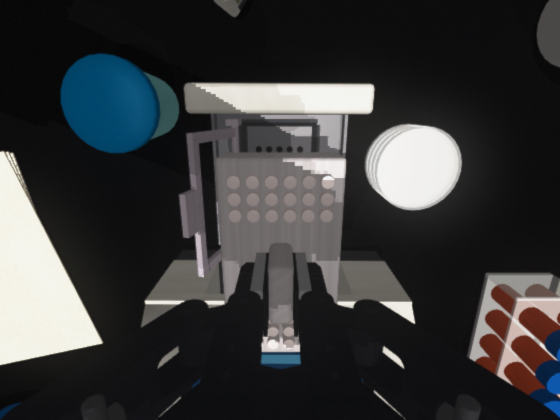

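The carrier is held at (218–345, 157–290), the fascia is at (185–373, 84–113), and part of the nest shows at (240–320, 122–155). I'll enlarge that region to measure the fit.

```bash
python3 - <<'E'
import cv2
w=cv2.imread("pics/wrist2.png"); cv2.imwrite("pics/v2c.png",cv2.resize(w[75:225,180:380],None,fx=4,fy=4,interpolation=2))
E
```

```text
(no output)
```

View pics/v2c.png

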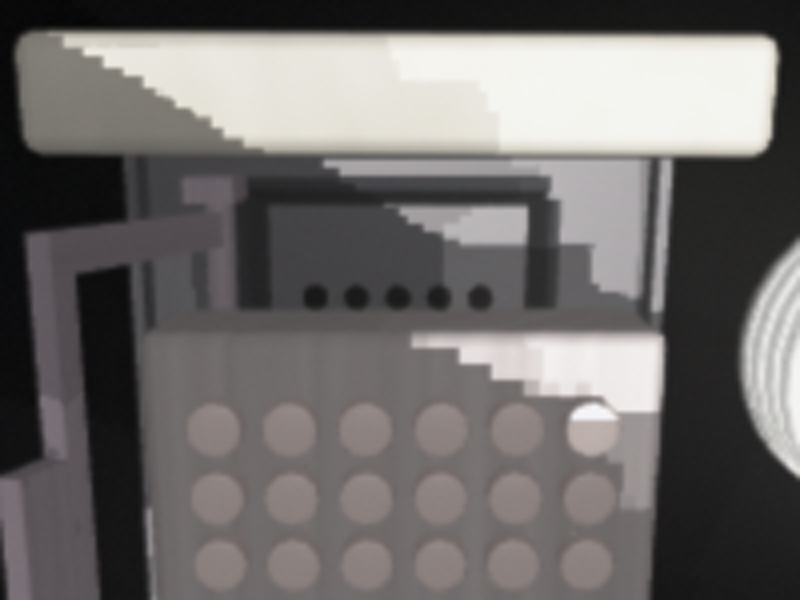

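```bash
python3 - <<'E'
from h import *
W=np.load("pics/wrist2.npz")
a=lambda u,v:((u+.5)/4-.5+180,(v+.5)/4-.5+75)
r=lambda u,v,z:ray(W,a(u,v),z).round(4)
print("cam",-W["R"].T@W["t"])
print("fascia outer",r(15,33,.122),r(778,33,.122),"inner",r(25,155,.122),r(772,155,.122))
print("floor",r(268,203,.055),r(530,203,.055),"lower",r(270,305,.055),r(528,300,.055))
print("rim top",r(237,178,.067),r(558,178,.067))
print("holes",r(315,297,.055),r(480,297,.055))
print("hinge bar?",r(237,178,.081))
for z in(.2402,.241): print("carrier front",r(145,333,z),r(663,333,z))
cz=.2402+.005
print("caps row",r(214,430,cz),r(593,430,cz),r(220,563,cz),r(587,563,cz))
E
```

```text
cam [ 0.55048685 -0.07007364  0.38856836]
fascia outer [ 0.4723 -0.0497  0.122 ] [ 0.6254 -0.05    0.122 ] inner [ 0.4721 -0.0731  0.122 ] [ 0.6263 -0.0734  0.122 ]
floor [ 0.5147 -0.0859  0.055 ] [ 0.5832 -0.0861  0.055 ] lower [ 0.5143 -0.1124  0.055 ] [ 0.5834 -0.1112  0.055 ]
rim top [ 0.5085 -0.0793  0.067 ] [ 0.5888 -0.0795  0.067 ]
holes [ 0.5264 -0.1103  0.055 ] [ 0.5705 -0.1104  0.055 ]
hinge bar? [ 0.5103 -0.0789  0.081 ]
carrier front [ 0.5193 -0.0922  0.2402] [ 0.5814 -0.0923  0.2402]
carrier front [ 0.5195 -0.0921  0.241 ] [ 0.5812 -0.0922  0.241 ]
caps row [ 0.5278 -0.1029  0.2452] [ 0.5728 -0.103   0.2452] [ 0.5277 -0.1197  0.2452] [ 0.5728 -0.1197  0.2452]
```

```bash
python3 -m crank '{"travel":[[0.09,-0.03,0.5],[0.09,-0.03,1.3],[0.09,-0.03,2.1],[0.09,-0.03,2.7],[0.09,-0.03,3.1]],"turn":[0,0,0,0,0]}'|sed -n 2p
python3 -m crank '{"travel":[[0,0,0.2],[0,0,0.35],[0,0,0.35],[0,0,0.35]],"turn":[0,0,0,0]}'
python3 - <<'E'
from workcell import *
import cv2,numpy as np
c=read_camera("wrist"); w=c["image"][:,:,::-1]
np.savez("pics/w3.npz",**{k:c[k] for k in("K","R","t")})
print(get_state()['tcp_pos'])
cv2.imwrite("pics/w3.png",cv2.resize(w[20:220,150:400],None,fx=3,fy=3,interpolation=2))
E
```

```text
tcp_pos: [0.549, -0.1425, 0.1197]
clock: 11.33
tcp_pos: [0.5513, -0.1445, 0.1094]
orientation: [0.001, 0.708, 0.706, 0.0]
wrist_force: [0.1, 0.4, -3.1]
finger_gap: 0.011
[ 0.55162061 -0.14481434  0.10981578]
```

View pics/w3.png

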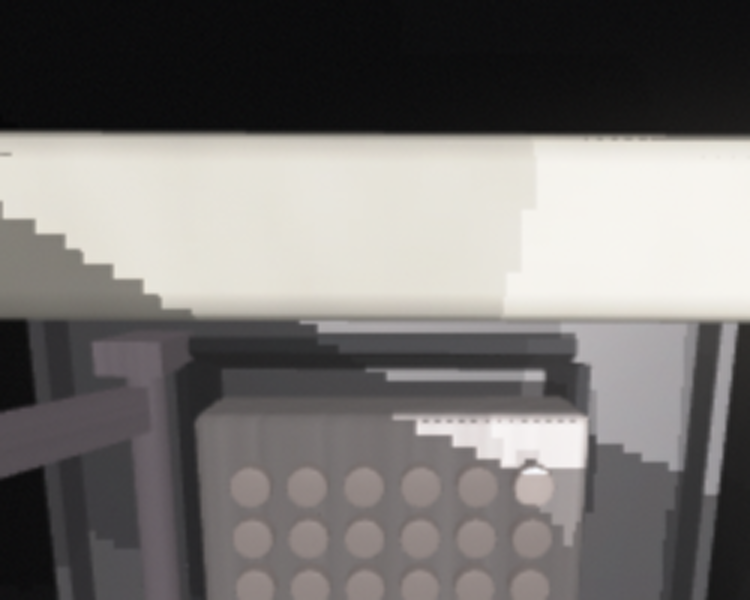

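```bash
python3 - <<'E'
from h import *
W=np.load("pics/w3.npz")
a=lambda u,v:((u+.5)/3-.5+150,(v+.5)/3-.5+20)
r=lambda u,v,z:ray(W,a(u,v),z).round(4)
print("cam",-W["R"].T@W["t"])
u=.1098-.0274
print("carrier top",r(197,414,u+.022),r(588,415,u+.022),"bot",r(213,398,u),r(572,400,u))
print("caps",r(250,487,u+.027),r(534,487,u+.027))
print("floor",r(221,368,.055),r(545,368,.055),"rim",r(190,338,.067),r(577,338,.067),"rim side",r(577,362,.067),r(193,362,.067))
print("fascia inner",r(300,319,.122),"outer",r(300,134,.122))
E
```

```text
cam [ 0.55016907 -0.06639075  0.25230661]
carrier top [ 0.5193 -0.0886  0.1044] [ 0.5816 -0.0889  0.1044] bot [ 0.5178 -0.089   0.0824] [ 0.5832 -0.0895  0.0824]
caps [ 0.5279 -0.0993  0.1094] [ 0.5728 -0.0995  0.1094]
floor [ 0.5147 -0.0864  0.055 ] [ 0.5825 -0.0866  0.055 ] rim [ 0.5111 -0.0794  0.067 ] [ 0.5865 -0.0796  0.067 ] rim side [ 0.5868 -0.0842  0.067 ] [ 0.5114 -0.084   0.067 ]
fascia inner [ 0.5379 -0.0731  0.122 ] outer [ 0.5386 -0.0501  0.122 ]
```

```bash
python3 -m crank '{"travel":[[0,-0.04,0.05],[0,-0.04,0.15],[0,-0.04,0.27],[0,-0.04,0.4],[0,-0.04,0.5]],"turn":[0,0,0,0,0]}'
python3 -m crank '{"travel":[[0,0,0.04],[0,0,0.08],[0,0,0.12],[0,0,0.12],[0,0,0.12]],"turn":[0,0,0,0,0]}'
```

```text
clock: 11.8
tcp_pos: [0.5488, -0.1447, 0.0878]
orientation: [-0.0, 0.708, 0.706, -0.0]
wrist_force: [-0.3, -0.4, -3.2]
finger_gap: 0.011
clock: 12.22
tcp_pos: [0.5491, -0.1447, 0.0837]
orientation: [0.0, 0.708, 0.706, -0.0]
wrist_force: [0.9, 0.3, -2.3]
finger_gap: 0.0109
```

```bash
python3 -m crank '{"travel":[[0,0,0.02],[0,0,0.04],[0,0,0.05],[0,0,0.05]],"turn":[0,0,0,0]}'
```

```text
clock: 12.55
tcp_pos: [0.5493, -0.1448, 0.0824]
orientation: [0.0, 0.708, 0.706, 0.0]
wrist_force: [-0.4, 1.3, 3.1]
finger_gap: 0.0108
```

```bash
python3 -m crank '{"travel":[[0,0,0],[0,0,0],[0,0,0],[0,0,0]],"turn":[0,0,0,0]}' 26|sed -n '1,2p;4,5p'
python3 -m crank '{"travel":[[0,0,-0.1],[0,0,-0.4],[0,0,-1],[0,0,-1.8],[0,0,-2.6]],"turn":[0,0,0,0,0]}' |sed -n 2p
python3 -m crank '{"travel":[[0,0,-0.6],[0,0,-1],[0,0,-1]],"turn":[0,0,0]}' 0
python3 - <<'E'
from workcell import *
import cv2,numpy as np
c=read_camera("wrist"); w=c["image"][:,:,::-1]
np.savez("pics/w4.npz",**{k:c[k] for k in("K","R","t")})
cv2.imwrite("pics/w4.png",cv2.resize(w[60:310,150:430],None,fx=2.8,fy=2.4,interpolation=2)) if 0 else cv2.imwrite("pics/w4.png",cv2.resize(w[80:310,150:400],None,fx=2.6,fy=2.6,interpolation=2))
E
```

```text
clock: 12.88
tcp_pos: [0.5492, -0.1448, 0.0818]
wrist_force: [0.3, -1.0, -0.9]
finger_gap: 0.0261
tcp_pos: [0.5483, -0.1444, 0.1864]
clock: 13.55
tcp_pos: [0.5511, -0.1456, 0.2304]
orientation: [0.004, 0.708, 0.706, 0.001]
wrist_force: [0.4, -0.3, -0.1]
finger_gap: -0.0001
```

View pics/w4.png

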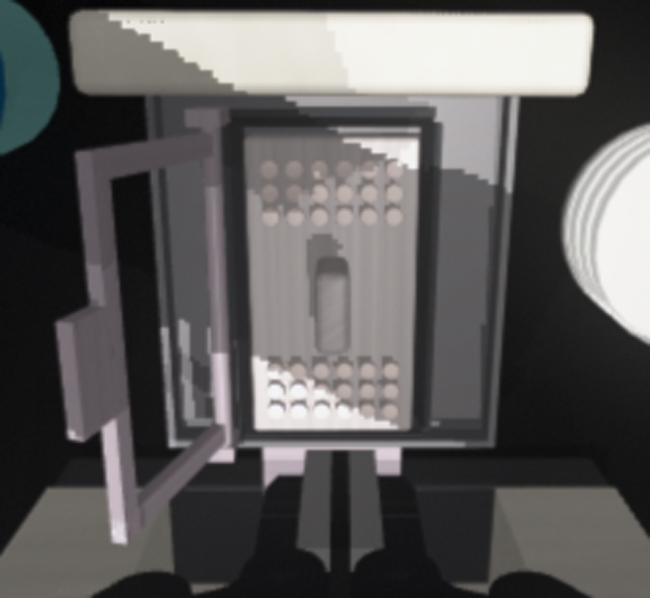

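The carrier sits flat in the nest, edges parallel to the rim, fin at (332,305). The retainer still leans left, with its bar at about (100,340). Next I go behind the bar, low and off the fin's centre, and push it over.

```bash
python3 -m crank '{"travel":[[0.2,-0.5,0],[0.4,-1.2,0],[0.6,-2,0],[0.8,-2.7,0],[0.85,-3,0]],"turn":[0,0,0,0,0]}'|sed -n 2p
python3 -m crank '{"travel":[[0,0,0.4],[0,0,1.1],[0,0,1.9],[0,0,2.6],[0,0,2.88]],"turn":[0,0,0,0,0]}'|sed -n 2p
python3 -m crank '{"travel":[[0,0.1,0],[0,0.3,0],[0,0.5,0],[0,0.7,0],[0,0.9,0]],"turn":[0,0,0,0,0]}'|sed -n '2p;4p'
python3 -m crank '{"travel":[[0,0.2,0],[0,0.4,0],[0,0.6,0],[0,0.8,0],[0,1,0]],"turn":[0,0,0,0,0]}'|sed -n '2p;4p'
python3 -m crank '{"travel":[[0,0.2,0],[0,0.4,0],[0,0.6,0],[0,0.8,0],[0,1,0]],"turn":[0,0,0,0,0]}'|sed -n '2p;4p'
python3 -m crank '{"travel":[[0,0.1,0],[0,0.16,0],[0,0.16,0]],"turn":[0,0,0]}'
python3 - <<'E'
from workcell import *
import cv2,numpy as np
w=read_camera("wrist")["image"][:,:,::-1];s=read_camera("scene")["image"][:,:,::-1]
o=np.hstack([cv2.resize(w,(480,360)),cv2.resize(s[110:260,120:253],(319,360),interpolation=2)])
cv2.imwrite("pics/v5.png",o)
E
```

```text
tcp_pos: [0.4248, -0.1084, 0.2239]
tcp_pos: [0.4257, -0.1088, 0.1057]
tcp_pos: [0.4679, -0.1111, 0.1133]
wrist_force: [-5.4, 1.1, 22.1]
tcp_pos: [0.5074, -0.111, 0.1119]
wrist_force: [-1.2, -0.9, 0.5]
tcp_pos: [0.5448, -0.1104, 0.1096]
wrist_force: [-3.7, 0.6, -1.8]
clock: 15.93
tcp_pos: [0.5499, -0.1103, 0.109]
orientation: [-0.002, 0.708, 0.706, -0.001]
wrist_force: [-3.9, 0.3, -3.3]
finger_gap: 0.0001
```

View pics/v5.png

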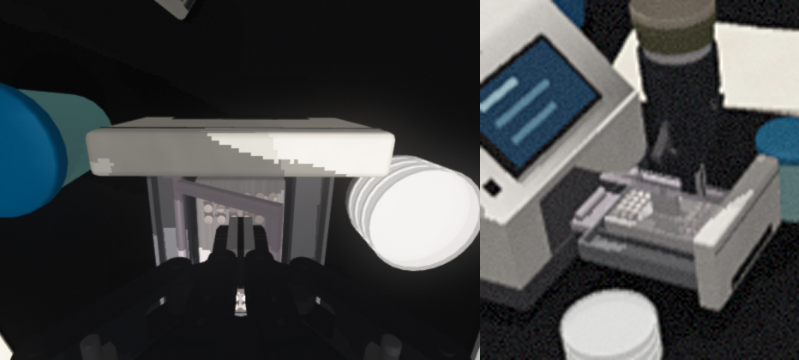

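The retainer is past vertical, its bar ahead of the fingertips. A brief 22 N vertical force near the pot needs a check afterwards. Next: back off, rise over the bar, and press it down beside the fin.

```bash
python3 -m crank '{"travel":[[0,-0.2,0],[0,-0.2,-0.5],[0,-0.2,-1.2],[0,0.2,-1.2],[0,0.55,-1.2]],"turn":[0,0,0,0,0]}'|sed -n '2p;4p'
python3 -m crank '{"travel":[[0,0,0],[0,0,0],[0,0,0.2],[0,0,0.4],[0,0,0.6]],"turn":[0,0,0,0,0]}'|sed -n '2p;4p'
python3 -m crank '{"travel":[[0,0,0.15],[0,0,0.3],[0,0,0.45],[0,0,0.6],[0,0,0.75]],"turn":[0,0,0,0,0]}'|sed -n '2p;4p'
python3 - <<'E'
from workcell import *
from h import *
import cv2
c=read_camera("top"); cv2.imwrite("pics/top6.png",c["image"][:,:,::-1])
a=cv2.imread("pics/top0.png")
f=lambda im:cv2.moments(cv2.inRange(cv2.cvtColor(im,cv2.COLOR_BGR2HSV),(95,150,100),(115,255,255))[240:295,305:360])
for im in(a,cv2.imread("pics/top6.png")):
    m=f(im); print("pot blob",m["m00"]/255,m["m10"]/m["m00"],m["m01"]/m["m00"])
E
```

```text
tcp_pos: [0.5765, -0.1117, 0.1625]
wrist_force: [1.2, -0.4, 1.0]
tcp_pos: [0.5727, -0.1106, 0.1334]
wrist_force: [0.0, 0.6, -0.5]
tcp_pos: [0.5736, -0.1108, 0.1039]
wrist_force: [0.4, -0.7, 0.0]
pot blob 1085.0 27.20552995391705 25.925345622119817
pot blob 411.0 19.355231143552313 22.48905109489051
```

```bash
python3 -m crank '{"travel":[[0,0,0.1],[0,0,0.2],[0,0,0.3],[0,0,0.4],[0,0,0.45]],"turn":[0,0,0,0,0]}'
python3 -m crank '{"travel":[[0,0,0.05],[0,0,0.1],[0,0,0.1]],"turn":[0,0,0]}'|sed -n '2p;4p'
python3 - <<'E'
from workcell import *
import cv2,numpy as np
w=read_camera("wrist")["image"][:,:,::-1];s=read_camera("scene")["image"][:,:,::-1]
o=np.hstack([cv2.resize(w,(480,360)),cv2.resize(s[110:260,120:253],(319,360),interpolation=2)])
cv2.imwrite("pics/v6.png",o)
E
```

```text
clock: 17.75
tcp_pos: [0.5734, -0.1108, 0.0859]
orientation: [-0.0, 0.708, 0.706, -0.0]
wrist_force: [-0.5, 0.5, -0.1]
finger_gap: -0.0
tcp_pos: [0.5736, -0.1108, 0.0837]
wrist_force: [-2.1, 0.5, 6.9]
```

View pics/v6.png

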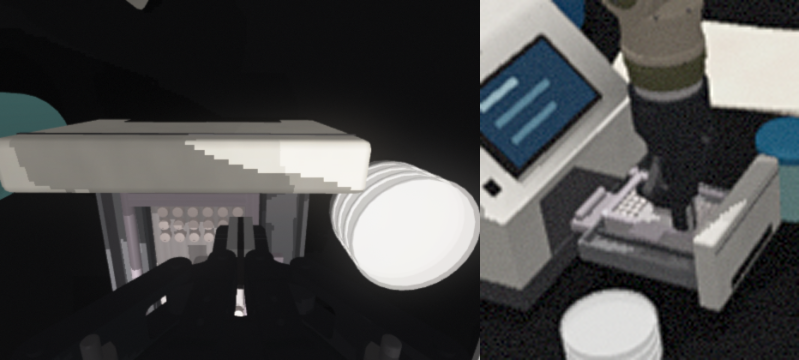

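```bash
python3 -m crank '{"travel":[[0,0,0.04],[0,0,0.04]],"turn":[0,0]}'|sed -n '2p;4p'
python3 -m crank '{"travel":[[0,0,-0.3],[0,0,-1],[0,0,-1.9],[-0.4,-0.3,-2.8],[-0.85,-0.6,-3.6]],"turn":[0,0,0,0,0]}'|sed -n 2p
python3 -m crank '{"travel":[[0,0,0],[0,0,0],[0,0,0]],"turn":[0,0,0]}'|sed -n 1,2p
python3 - <<'E'
from workcell import *
from h import *
import cv2
c=read_camera("wrist"); w=c["image"][:,:,::-1].copy();np.savez("pics/w7.npz",**{k:c[k] for k in("K","R","t")})
t=read_camera("top")["image"][:,:,::-1]
n=np.array([.549,-.1465,.055])
for th,col in((0,(0,255,0)),(.15,(0,0,255))):
    for r,l in((78,55),(70,50)):
        f=lambda y:n+[-.043+r/1000*np.cos(th),y,.029+r/1000*np.sin(th)]
        for s in(-1,1): cv2.circle(w,tuple(np.round(proj(c,f(s*l/1000))).astype(int)),1,col,-1)
o=np.hstack([cv2.resize(w[80:310,150:400],(543,500),interpolation=2),np.vstack([cv2.resize(t[150:290,305:405],(250,350),interpolation=2),cv2.resize(cv2.imread("pics/top0.png")[230:290,305:405],(250,150),interpolation=2)])])
cv2.imwrite("pics/v7.png",o)
E
```

```text
tcp_pos: [0.5738, -0.1109, 0.0833]
wrist_force: [-5.5, 1.3, 14.7]
tcp_pos: [0.5495, -0.1442, 0.2269]
clock: 18.93
tcp_pos: [0.5493, -0.1448, 0.2246]
```

View pics/v7.png

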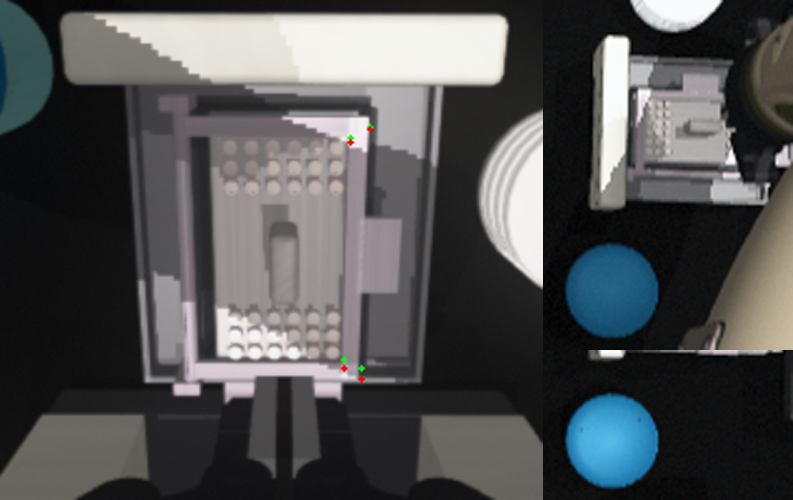

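The frame lies flat on the carrier: its bar runs along (360,130–370) and meets the green marks for angle 0. The fin stands through the window, and the pot is in the same place as before (566–657 in both crops). Now I push the drawer.

```bash
python3 -m crank '{"travel":[[0.4,0,0],[1.1,0,0],[1.9,0,0],[2.7,0,0],[3.35,0,0]],"turn":[0,0,0,0,0]}'|sed -n 2p
python3 -m crank '{"travel":[[0,0,0.4],[0,0,1.1],[0,0,1.9],[0,0,2.7],[0,0,3.1]],"turn":[0,0,0,0,0]}'|sed -n '2p;4p'
python3 -m crank '{"travel":[[0,0,0.2],[0,0,0.3],[-0.2,0,0.3],[-0.4,0,0.3],[-0.6,0,0.3]],"turn":[0,0,0,0,0]}'|sed -n '2p;4p'
python3 -m crank '{"travel":[[-0.2,0,0],[-0.4,0,0],[-0.6,0,0],[-0.8,0,0],[-1,0,0]],"turn":[0,0,0,0,0]}'|sed -n '2p;4p'
python3 -m crank '{"travel":[[-0.2,0,0],[-0.4,0,0],[-0.6,0,0],[-0.8,0,0],[-1,0,0]],"turn":[0,0,0,0,0]}'|sed -n '2p;4p'
```

```text
tcp_pos: [0.5488, -0.0082, 0.223]
tcp_pos: [0.5464, -0.0093, 0.0955]
wrist_force: [-0.8, 0.0, 0.1]
tcp_pos: [0.5509, -0.0358, 0.0902]
wrist_force: [-0.5, -0.2, 0.4]
tcp_pos: [0.5499, -0.0757, 0.0893]
wrist_force: [1.2, 2.7, 1.9]
tcp_pos: [0.5493, -0.1155, 0.0888]
wrist_force: [0.6, 2.0, 3.0]
```

```bash
python3 -m crank '{"travel":[[-0.2,0,0],[-0.4,0,0],[-0.6,0,0],[-0.75,0,0],[-0.9,0,0]],"turn":[0,0,0,0,0]}'|sed -n '2p;4p'
python3 -m crank '{"travel":[[-0.1,0,0],[-0.2,0,0],[-0.3,0,0],[-0.35,0,0],[-0.4,0,0]],"turn":[0,0,0,0,0]}'|sed -n '2p;4p'
python3 -m crank '{"travel":[[-0.06,0,0],[-0.12,0,0],[-0.18,0,0],[-0.18,0,0]],"turn":[0,0,0,0]}'|sed -n '2p;4p'
```

```text
tcp_pos: [0.5492, -0.1514, 0.0888]
wrist_force: [-0.7, 2.2, 0.9]
tcp_pos: [0.5493, -0.1668, 0.0888]
wrist_force: [-1.1, 1.9, 0.3]
tcp_pos: [0.5496, -0.1746, 0.0889]
wrist_force: [-0.6, -0.0, 0.4]
```

```bash
python3 -m crank '{"travel":[[-0.06,0,0],[-0.12,0,0],[-0.18,0,0],[-0.2,0,0],[-0.2,0,0]],"turn":[0,0,0,0,0]}'|sed -n '2p;4p'
python3 -m crank '{"travel":[[-0.05,0,0],[-0.1,0,0],[-0.15,0,0],[-0.15,0,0]],"turn":[0,0,0,0]}'|sed -n '2p;4p'
```

```text
tcp_pos: [0.5495, -0.1825, 0.089]
wrist_force: [-1.2, -0.2, 0.2]
tcp_pos: [0.5494, -0.1885, 0.089]
wrist_force: [0.1, 0.3, 0.5]
```

```bash
python3 -m crank '{"travel":[[-0.05,0,0],[-0.1,0,0],[-0.15,0,0],[-0.15,0,0]],"turn":[0,0,0,0]}'|sed -n '2p;4p'
python3 - <<'E'
from workcell import *
from h import *
import cv2
for nm in("top","scene"):
    c=read_camera(nm); im=c["image"].astype(int); print(nm)
    # fascia top strip brightness profile along Y at several X, z=.122
    for X in(.487,.50,.60,.612):
        v=[]
        for Y in np.arange(-.25,-.03,.005):
            u=np.round(proj(c,[X,Y,.122])).astype(int); v.append(int(im[u[1],u[0]].mean()))
        print(X,v)
    cv2.imwrite(f"pics/{nm}8.png",c["image"][:,:,::-1])
E
```

```text
tcp_pos: [0.5493, -0.1946, 0.0889]
wrist_force: [0.3, 0.1, 0.0]
top
0.487 [110, 93, 77, 73, 69, 244, 247, 248, 249, 109, 80, 100, 98, 47, 8, 5, 9, 2, 7, 8, 8, 9, 7, 8, 11, 7, 3, 1, 8, 7, 4, 7, 4, 5, 8, 9, 8, 11, 13, 15, 16, 16, 13, 16]
0.5 [89, 72, 70, 138, 187, 243, 23, 48, 49, 27, 26, 54, 77, 24, 4, 9, 9, 5, 4, 2, 2, 9, 5, 4, 10, 10, 10, 2, 7, 8, 9, 6, 6, 4, 4, 13, 15, 14, 13, 15, 15, 11, 13, 12]
0.6 [79, 79, 77, 83, 82, 70, 82, 53, 20, 44, 64, 17, 90, 9, 5, 5, 5, 9, 10, 12, 14, 10, 10, 17, 15, 17, 15, 19, 17, 17, 15, 17, 17, 17, 15, 19, 19, 18, 16, 16, 17, 17, 18, 19]
0.612 [80, 73, 77, 85, 114, 40, 20, 50, 44, 20, 21, 60, 101, 10, 10, 10, 7, 11, 13, 8, 10, 5, 18, 17, 13, 20, 16, 17, 17, 21, 16, 16, 19, 15, 18, 18, 18, 19, 16, 20, 19, 17, 17, 17]
scene
0.487 [26, 32, 26, 30, 27, 38, 32, 23, 22, 24, 83, 70, 16, 26, 20, 28, 21, 24, 29, 22, 28, 1, 28, 17, 28, 17, 30, 13, 17, 7, 26, 19, 29, 31, 20, 31, 9, 22, 103, 97, 97, 98, 88, 101]
0.5 [27, 30, 31, 32, 26, 33, 23, 27, 36, 33, 25, 72, 115, 44, 22, 27, 30, 9, 22, 16, 27, 5, 21, 23, 24, 23, 16, 17, 12, 31, 18, 25, 26, 22, 19, 30, 22, 25, 23, 37, 98, 93, 99, 102]
0.6 [115, 122, 127, 136, 123, 165, 161, 163, 159, 132, 119, 93, 109, 118, 122, 113, 116, 117, 118, 106, 4, 60, 44, 19, 23, 30, 24, 19, 15, 7, 1, 11, 10, 25, 20, 30, 4, 21, 10, 16, 6, 12, 18, 9]
0.612 [127, 121, 125, 131, 136, 164, 158, 163, 159, 148, 123, 100, 120, 120, 118, 116, 118, 116, 121, 75, 3, 49, 61, 8, 1, 19, 2, 0, 24, 15, 12, 7, 15, 15, 0, 17, 3, 23, 17, 5, 13, 5, 1, 16]
```

Readings were taken at standstill, so friction hides the contact. The image profile puts the face at about y = -0.206, still at the fingertips, so I keep pushing slowly.

```bash
for i in 1 2 3; do python3 -m crank '{"travel":[[-0.05,0,0],[-0.1,0,0]],"turn":[0,0]}'|sed -n '2p;4p'; done
```

```text
tcp_pos: [0.5491, -0.1967, 0.0888]
wrist_force: [-0.0, 10.2, 3.7]
tcp_pos: [0.5491, -0.1978, 0.0889]
wrist_force: [1.1, 17.0, 6.2]
tcp_pos: [0.5491, -0.2019, 0.0889]
wrist_force: [0.6, 11.7, 4.5]
```

```bash
for i in 1 2 3; do python3 -m crank '{"travel":[[-0.05,0,0],[-0.05,0,0]],"turn":[0,0]}'|sed -n '2p;4p'; done
```

```text
tcp_pos: [0.5491, -0.2073, 0.0888]
wrist_force: [-0.3, 0.4, 0.9]
tcp_pos: [0.5491, -0.2079, 0.0889]
wrist_force: [0.3, 10.3, 2.5]
tcp_pos: [0.5491, -0.2079, 0.0889]
wrist_force: [0.3, 15.4, 4.6]
```

The detent resistance began at about y = -0.196. The force dropped to zero at -0.207, and at -0.208 there is a rigid stop 12 mm on, so the drawer is home. I back off and check.

```bash
python3 -m crank '{"travel":[[0.2,0,0],[0.6,0,0],[1.2,0,0],[1.8,0,0],[2.2,0,0]],"turn":[0,0,0,0,0]}'|sed -n '2p;4p'
python3 -m crank '{"travel":[[0,0,-0.4],[0,0,-1.2],[0,0,-2],[0,0,-2.6],[0,0,-3]],"turn":[0,0,0,0,0]}'|sed -n '2p;4p'
python3 -m crank '{"travel":[[0,0,0],[0,0,0],[0,0,0],[0,0,0],[0,0,0]],"turn":[0,0,0,0,0]}'|sed -n '1,2p;4p'
python3 - <<'E'
from workcell import *
from h import *
import cv2
g={}
for nm in("top","scene"):
    c=read_camera(nm); im=c["image"][:,:,::-1].copy(); g[nm]=im; cv2.imwrite(f"pics/{nm}9.png",im); print(nm)
    for X in(.487,.50,.60,.612):
        v=[]
        for Y in np.arange(-.26,-.18,.004):
            u=np.round(proj(c,[X,Y,.122])).astype(int); v.append(int(im[u[1],u[0]].mean()))
        print(X,v)
    # displacement of bystanders: template match against start image
    a=cv2.imread(f"pics/{nm}0.png")
    B=dict(rack=(.467,.405,.05),bottle=(.385,.271,.135),tip=(.599,.382,.073),pot=(.396,-.065,.102),dishes=(.697,-.131,.058),timer=(.51,.058,.06),pip=(.528,.26,.012))
    for n,p in B.items():
        x,y=np.round(proj(c,p)).astype(int);h=18
        r=cv2.matchTemplate(im[y-h-14:y+h+14,x-h-14:x+h+14],a[y-h:y+h,x-h:x+h],cv2.TM_CCOEFF_NORMED)
        _,s,_,l=cv2.minMaxLoc(r); print(n,round(s,2),l[0]-14,l[1]-14)
E
```

```text
tcp_pos: [0.5491, -0.1221, 0.0888]
wrist_force: [-0.1, -0.6, -0.3]
tcp_pos: [0.5505, -0.124, 0.212]
wrist_force: [0.8, 0.4, 0.4]
clock: 25.72
tcp_pos: [0.5487, -0.1236, 0.2073]
wrist_force: [-0.4, -0.5, -0.7]
top
0.487 [186, 183, 181, 179, 180, 177, 173, 172, 171, 168, 162, 162, 156, 151, 148, 143, 135, 127, 118, 108, 104]
0.5 [182, 182, 179, 178, 175, 173, 168, 167, 163, 161, 156, 154, 151, 144, 136, 131, 125, 116, 107, 101, 85]
0.6 [208, 206, 204, 206, 203, 207, 149, 69, 71, 71, 70, 71, 70, 71, 73, 71, 75, 80, 78, 74, 73]
0.612 [215, 216, 215, 216, 180, 128, 70, 69, 72, 72, 69, 72, 72, 68, 68, 74, 81, 81, 81, 80, 76]
rack 1.0 0 0
bottle 1.0 0 0
tip 1.0 0 0
pot 0.98 0 0
dishes 1.0 0 0
timer 1.0 0 0
pip 0.89 0 0
scene
0.487 [152, 215, 143, 115, 116, 154, 221, 217, 215, 220, 203, 170, 118, 123, 131, 39, 20, 23, 29, 31, 22]
0.5 [183, 200, 143, 120, 118, 203, 221, 216, 218, 218, 202, 133, 115, 96, 104, 120, 131, 83, 23, 25, 27]
0.6 [205, 205, 124, 116, 116, 225, 224, 222, 221, 221, 203, 135, 120, 98, 106, 122, 120, 119, 119, 118, 116]
0.612 [208, 203, 122, 115, 153, 204, 224, 219, 222, 218, 206, 132, 119, 103, 121, 123, 121, 119, 121, 120, 118]
rack 1.0 0 0
bottle 0.98 0 0
tip 0.44 0 1
pot 0.7 0 0
dishes 1.0 0 0
timer 0.99 0 0
pip 0.91 0 0
```

```bash
python3 -c "
from workcell import *
print(hand_in())"
```

```text
the job is handed in; nothing more can be done
None
```

I gripped the aluminium carrier by its fin, lowered it upright into the nest, folded the retainer down over it and pushed the drawer in slowly. I then backed the arm clear and handed the job in at about 26 s; no verdict was reported.

**Last checks that agreed**
- **Carrier:** before the frame came down, it sat flat in the nest with its edges parallel to the rim.
- **Retainer:** before the push, its bar matched the projected marks for angle 0, with the fin standing through the window. It carried about 15 N of pressing without moving.
- **Drawer:** resistance began about 12 mm before a rigid stop and dropped to zero just ahead of it. After I let go, the scene camera put the fascia at y ≈ -0.218, where the fingertips had left it, so it did not spring back.
- **Bystanders:** the top camera showed zero pixel shift for all seven.

**Checks that failed or disagreed**
- While going behind the retainer I read a 22 N vertical force for a moment, probably from a fingertip touching the pot's lid. The pot shows no shift.
- The force at the detent read up to 17 N, against the roughly 8.5 N expected from detent plus friction. The drawer still moved on and stopped as it should.
- The scene camera's template match was weak for the tip box (0.44, 1 pixel) and the pot (0.70, 0 pixels). In the top camera they matched at 1.0 and 0.98.
- I could not see the carrier and retainer once the drawer was shut.

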